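# Vent the air manifold at its bleed valve

## Task

Vent the air manifold: unscrew the tiny knurled lock nut on its bleed valve (anticlockwise seen from above) nearly to the end of its short thread, then let go of it and with the shut fingertips press the freed valve pin gently all the way down, hold it there for a good second, and let it spring back. Never push the pin harder than 14 N, do not bend the valve stem sideways, and leave the pliers, tape and marker where they lie.

Things in the scene. Friction and masses are not known exactly. Their poses are not given: they have to be found in the camera images.
- manifold: Fixed aluminium block, 120 x 52 x 40 mm, at any yaw. Origin on the bench under the valve axis; the block spans x -28 to +92, y -26 to +26 mm in its frame. On its top (40 mm up) stand the bleed valve over the origin and, 58 mm along +x, a flat round gauge (38 mm across, top at 53 mm). Nothing but the valve is higher.
- stem_axis (a point): Top centre of the brass valve stem (10 mm thick), the seat of the lock nut, 66 to 74 mm above the bench (the threaded bush is screwed in to a different depth each time); z runs up the stem. The stem stands in a rubber grommet 26 mm lower and gives sideways about 1 mm for 4 N at the nut; it springs back upright. Leaning more than 0.12 rad (about 4 mm at the nut) is bent.
- nut_mid (a point): Centre of the knurled steel lock nut: 14 mm diameter, 12 mm tall, on the valve axis. Its bottom is on the stem's top when tight; the nut climbs with turning. It hinders the pin by sitting on the stem: the pin can go down no farther than the nut has climbed.
- lock_nut (a joint): Turn of the lock nut, rad: 0 = tight on its seat, grows anticlockwise seen from above, 3.0 = end stop at the top of the thread. The nut climbs 2 mm per rad and needs about 0.05 N m to turn. It starts between 0 and 0.25. Past 2.3 the pin is fully free.
- pin_tip (a point): Top of the steel valve pin (6 mm thick) on the valve axis: 24 mm above stem_axis at rest, so 12 mm above the tight nut and at least 6 mm above the raised nut, which rides down with it. Travel 4 mm to a rigid stop; more than 3.5 mm is fully open. Spring: 3 N to start, 1.5 N more per mm, 9 N at the stop: a push of 9 to 12 N holds it fully down, above 14 N harms it.
- pliers_orange: Loose pliers with orange and black grips, 61 x 178 x 15 mm, lying flat beside the block; origin at the centre of the underside. Bystander.
- tape_black: Loose roll of black tape, 50 mm across, 19 mm high, lying flat beside the block; origin at the centre of the underside. Bystander.
- marker_black: Loose black-and-white marker, 135 mm long, 17 mm thick, lying near the block; origin at the centre of the underside. Bystander.

How it is judged:
By the outcome, as a careful person would: the job done as asked, in the order asked, and still so for the second after the job is handed in, with the robot touching nothing.
It also fails if it takes over 58 s, if anything falls off the work surface, if the arm or the gripper's body presses on something with over 40 N, if the wrist force passes 120 N, or if a joint passes its speed limit or range.

## Robot

A 7-joint arm with a two-finger parallel gripper is mounted at the origin on a cart in front of the work surface, level with it; the furniture and walls round the work are solid. World frame = base frame: x ahead of the robot, y to its left, z up, the work surface at z = 0. Lengths are in mm, angles in rad, forces in N, time in s.
With the tool pointing down it reaches from about 400 to 875 mm from the base axis. Payload 4.4 kg.
Tool frame: the origin (TCP) lies between the finger pads; the fingertips stand 11 mm ahead of it and the grasp point (between the pads) lies 8 mm behind it; z points along the fingers, y is the line along which they close (so a half turn about z gives the same grasp; the last joint's range is limited). The gripper opens to 85 mm and grips with 20 to 120 N. Pads are 22 mm wide; open, the fingers measure 114 mm over their backs; the gripper's body (76 mm by 85 mm) begins 54 mm behind the grasp point. The pads swing forward as they close: fully open they stand 13 mm farther back than shut.
Start: joints at [-1.362, 0.628, 0.038, 1.517, -0.027, 0.996, -0.02], TCP at [176.355, 625.633, 206.813] pointing down, gripper open.
Joint ranges: [-3.06, 3.06], [-0.37, 2.12], [-1.25, 1.32], [0.18, 2.47], [-1.1, 4.24], [0.23, 1.98], [-2.94, 2.94]. Speed limits (rad/s): [2.57, 2.57, 3.14, 3.14, 3.14, 3.14, 3.14].

## Interface

Orientations are given as a 3x3 rotation matrix whose columns are the frame's x, y, z axes.
In Python, from plant import get_obs, grab_frame, finish_job, outline_of, spot_point gives the robot as it stands.
- The arm moves only by the tool drive_tool, never from a script. Its arguments are lists of equal length, an entry for each row: "delta_pos": the shift along the tool's x, y, z in units of 25 mm (1.0 is 25 mm), a list of three; "turn": the turn, a rotation vector about the tool's x, y, z in units of 6 degrees (1.0 is 6 degrees), a list of three; "fingers": the finger opening in mm, from 0 to 85.4. A call has exactly 8 rows; each row shifts and turns the commanded pose from where the row before left it, along the tool's axes as they then stand; what a row does not reach is not made up. A row lasts 1/8 s, in which the tool goes at most 62.5 mm and 10.7 degrees, less where a joint would pass 70% of its speed; a pose out of reach is approached as far as the arm can. A call is refused whole if a number of a shift passes 1 or a number of a turn 1, either way. A call with a gripper value outside its range is refused whole. The fingers move at their own pace and stop on an object; "grip_force" is the grip in N (left out, the last holds). Time passes only in rows, so rows that do not move let the fingers close, or fill a call up. It gives the time, the measured TCP pose, the force, the opening and the grip force at its end, in the units of the state.
- get_obs(): the state, without advancing time (a new reading comes with each control period).
- grab_frame(name): name is "side" or "top" or "wrist"; returns a dict with "frame" (480x640x3 uint8, blue, green, red), "vfov" (degrees; the focal length in pixels is half the picture's height over the tangent of half this angle, whatever the lens; pixels are square), "cx", "cy" (the principal point, pixels), "world_from_camera" (4x4, takes a point from camera to world coordinates). Camera axes: x right, y down, z forward; pixel columns grow to the right and rows downward; lengths in mm; the calibration is good to about 2 mm. A picture is of the moment at which its call begins. There is no depth.
- finish_job(): hands the job in; it is judged then, once.
Trained networks look in a picture, given as the dict that the camera call returned (one of the last four; its "shot" number tells which), for a name from the list of things; names that differ only in an ending like _2 or _b are one class to them, and where a whole thing is asked for, a point or a joint stands for the part that bears it (a point fixed in the world has none). Each returns a list of dicts, best first, with "p" (0 to 1); they miss things now and then, are a little off and sometimes report something else, mostly with a low value. They report only what shows in the picture. A call takes as long as a camera call.
- outline_of(picture, target): "pixels" (480x640 bool, what is visible of it) and "xy" ([column, row] in pixels, amid what is visible of it).
- spot_point(picture, target): "xy" ([column, row] in pixels: a listed point, or the origin of a listed thing).
The state is a dict: "time": time; "joints": joint angles; "joint_velocities": joint speeds; "joint_efforts": joint torques, N m; "tcp_pos": TCP position; "tool_rot": TCP orientation; "force": force on the tool from outside, world axes, zero at the start; "wrist_torque": the same for the moment, N m; "grip_width": opening from 0.0 (shut) to 1.0 (fully open); "grip_force": force on a finger pad.
Only numpy, scipy, OpenCV 4.12 (cv2) and the standard library are available. Lean on these libraries where they do the work, as an engineer would, in place of code of your own. Each camera call takes 0.05 s, during which the arm holds its last target. There are 200 camera calls.

## Working session

There is one attempt and no reset: what is moved stays moved. The work goes in short steps, Python scripts to look and compute and a tool call to move; the robot and the scene stay as the last step left them, time stands still between calls to the robot, and variables do not carry over. Pictures are saved under pics/ and viewed, at most 10 in all, crops included, and the job is handed in when it is done.

Besides the shell and the picture viewer there is one more tool, called after "Request:" as a command line: name --argument value ..., lists and objects as JSON in quotes. drive_tool: Moves the arm, as the interface text tells. Its arguments: {"type":"object","properties":{"delta_pos":{"type":"array","items":{"type":"array","items":{"type":"number"}}},"turn":{"type":"array","items":{"type":"array","items":{"type":"number"}}},"fingers":{"type":"array","items":{"type":"number"}},"grip_force":{"type":"number"}},"required":["delta_pos","turn","fingers"]}

```bash
mkdir -p pics
cat > h.py <<'E'
import numpy as np, cv2
from plant import *
def ray(f,xy):
    F=240/np.tan(np.radians(f["vfov"])/2); M=np.array(f["world_from_camera"])
    d=M[:3,:3]@np.array([(xy[0]-f["cx"])/F,(xy[1]-f["cy"])/F,1]); return M[:3,3],d/np.linalg.norm(d)
def tri(rs):
    A=np.zeros((3,3));b=np.zeros(3)
    for o,d in rs:
        P=np.eye(3)-np.outer(d,d);A+=P;b+=P@o
    x=np.linalg.solve(A,b); return x,[round(float(np.linalg.norm((np.eye(3)-np.outer(d,d))@(x-o))),1) for o,d in rs]
E
python3 - <<'E'
from h import *
o=get_obs();print(o["tcp_pos"],o["tool_rot"],o["force"],o["time"])
fs={}
for n in("side","top","wrist"):
    f=grab_frame(n);fs[n]=f;cv2.imwrite(f"pics/{n}0.png",f["frame"])
    print(n,np.round(f["world_from_camera"],2).tolist(),f["vfov"])
R={}
for n,f in fs.items():
    for t in("stem_axis","nut_mid","pin_tip","manifold","pliers_orange","tape_black","marker_black"):
        s=spot_point(f,t)
        print(n,t,[(np.round(q["xy"]),round(q["p"],2)) for q in s[:2]])
        if s and s[0]["p"]>.3:R.setdefault(t,[]).append(ray(f,s[0]["xy"]))
for t,r in R.items():
    if len(r)>1:print(t,tri(r))
E
```

```text
[176.17758481 624.97521507 205.9194399 ] [[-9.62466591e-01  2.71399752e-01 -4.86562051e-04]
 [ 2.71400187e-01  9.62464926e-01 -1.79012217e-03]
 [-1.75398054e-05 -1.85498582e-03 -9.99998279e-01]] [ 0.38387418  0.76986457 -1.37382807] 0.0
side [[0.96, -0.14, 0.25, 329.82], [-0.29, -0.41, 0.87, -680.33], [-0.01, -0.9, -0.43, 444.39], [0.0, 0.0, 0.0, 1.0]] 47.74890820582743
top [[-0.02, -0.99, 0.12, 439.01], [-1.0, 0.02, 0.01, 52.94], [-0.02, -0.12, -0.99, 921.06], [0.0, 0.0, 0.0, 1.0]] 48.18153659503217
wrist [[0.27, 0.93, 0.25, 113.19], [0.96, -0.26, -0.07, 642.82], [-0.0, 0.26, -0.96, 373.58], [0.0, 0.0, 0.0, 1.0]] 59.33237510090634
side stem_axis [(array([295., 221.]), 0.47)]
side nut_mid [(array([300., 218.]), 0.44)]
side pin_tip []
side manifold [(array([297., 257.]), 0.6)]
side pliers_orange [(array([258., 273.]), 0.96)]
side tape_black [(array([352., 245.]), 0.56)]
side marker_black [(array([279., 239.]), 0.85)]
top stem_axis [(array([265., 241.]), 0.49), (array([268., 186.]), 0.2)]
top nut_mid [(array([267., 241.]), 0.63)]
top pin_tip [(array([264., 238.]), 0.45)]
top manifold [(array([271., 245.]), 0.59), (array([219., 253.]), 0.59)]
top pliers_orange [(array([287., 293.]), 0.58)]
top tape_black [(array([269., 185.]), 0.75), (array([288., 291.]), 0.43)]
top marker_black [(array([221., 254.]), 0.92)]
wrist stem_axis []
wrist nut_mid []
wrist pin_tip []
wrist manifold []
wrist pliers_orange []
wrist tape_black []
wrist marker_black []
stem_axis (array([543.63445088, 159.36025748,  69.71646573]), [1.5, 1.5])
nut_mid (array([546.92741635, 154.76728575,  75.43271428]), [2.8, 2.8])
manifold (array([545.34527302, 158.32600559,  -2.1799463 ]), [0.7, 0.7])
pliers_orange (array([465.62644141, 131.62551798,  -6.63463224]), [2.0, 2.0])
tape_black (array([649.85980302, 159.81657743,   6.11049243]), [0.7, 0.7])
marker_black (array([532.87341005, 245.06842114,  -3.46286621]), [0.9, 0.9])
```

Run:
```python
import cv2,numpy as np
a=cv2.imread("pics/top0.png")[130:350,140:400];b=cv2.imread("pics/side0.png")[140:340,170:430]
a=cv2.resize(a,None,fx=1.53,fy=1.53*1.5);a=cv2.resize(cv2.imread("pics/top0.png")[130:350,140:400],(400,338));b=cv2.resize(b,(400,308))
c=np.zeros((338,800,3),np.uint8);c[:,:400]=a;c[:308,400:]=b;cv2.imwrite("pics/c.png",c)
```

```text
(no output)
```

View pics/c.png

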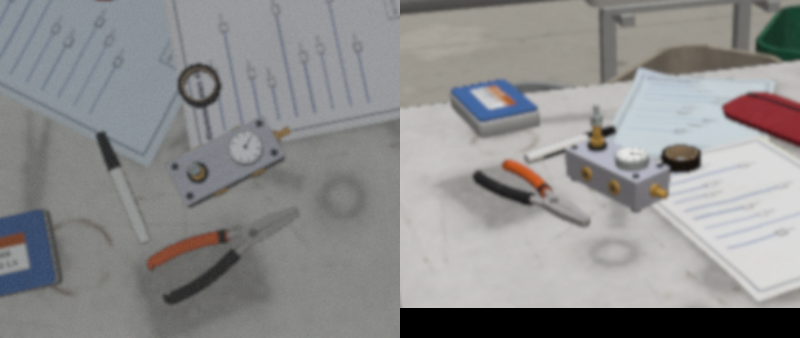

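The top view (left) shows the valve near top px (268,242) and the gauge near (299,226). The marker is to the left, the tape above and the pliers below. The valve is at about world (545,157), so I'll move above it.

Request:
drive_tool --delta_pos '[[-0.8,-0.58,0],[-0.8,-0.58,0],[-0.8,-0.58,0],[-0.8,-0.58,0],[-0.8,-0.58,0],[-0.8,-0.58,0],[-0.8,-0.58,0],[-0.8,-0.58,0]]' --turn '[[0,0,0],[0,0,0],[0,0,0],[0,0,0],[0,0,0],[0,0,0],[0,0,0],[0,0,0]]' --fingers '[40,40,40,40,40,40,40,40]' --grip_force 25

```text
time: 2.2
tcp_pos: [299.9, 469.3, 206.9]
tool_rot: [[-0.962, 0.272, 0.0], [0.272, 0.962, 0.0], [-0.0, 0.0, -1.0]]
force: [0.5, 0.1, 0.7]
grip_width: 0.467
grip_force: 0.0
```

Request:
drive_tool --delta_pos '[[-0.8,-0.58,0],[-0.8,-0.58,0],[-0.8,-0.58,0],[-0.8,-0.58,0],[-0.8,-0.58,0],[-0.8,-0.58,0],[-0.8,-0.58,0],[-0.8,-0.58,0]]' --turn '[[0,0,0],[0,0,0],[0,0,0],[0,0,0],[0,0,0],[0,0,0],[0,0,0],[0,0,0]]' --fingers '[40,40,40,40,40,40,40,40]'

```text
time: 3.2
tcp_pos: [422.1, 314.1, 206.9]
tool_rot: [[-0.962, 0.272, 0.0], [0.272, 0.962, 0.0], [-0.0, 0.0, -1.0]]
force: [-0.7, -0.8, 0.2]
grip_width: 0.471
grip_force: 0.0
```

Run:
```python
from h import *
o=get_obs();print(o["tcp_pos"],np.round(o["tool_rot"],3),o["force"],o["time"],np.round(o["joints"],3))
```

```text
[422.09305318 314.09733195 206.91596743] [[-0.962  0.272  0.   ]
 [ 0.272  0.962  0.   ]
 [-0.     0.    -1.   ]] [-0.68017212 -0.81221528  0.19568963] 3.2 [-0.729  0.451  0.051  1.863 -0.03   0.828  0.633]
```

Request:
drive_tool --delta_pos '[[-0.8,-0.59,0.2],[-0.8,-0.59,0.2],[-0.8,-0.59,0.2],[-0.8,-0.59,0.2],[-0.8,-0.59,0.2],[-0.8,-0.59,0.2],[-0.8,-0.59,0.2],[-0.8,-0.59,0.2]]' --turn '[[0,0,0],[0,0,0],[0,0,0],[0,0,0],[0,0,0],[0,0,0],[0,0,0],[0,0,0]]' --fingers '[40,40,40,40,40,40,40,40]'

```text
time: 4.2
tcp_pos: [543.8, 157.0, 166.8]
tool_rot: [[-0.962, 0.272, 0.0], [0.272, 0.962, 0.0], [-0.0, 0.0, -1.0]]
force: [0.6, 0.7, -0.1]
grip_width: 0.469
grip_force: 0.0
```

Request:
drive_tool --delta_pos '[[0,0,0],[0,0,0],[0,0,0],[0,0,0],[0,0,0],[0,0,0],[0,0,0],[0,0,0]]' --turn '[[0,0,0.9],[0,0,0.9],[0,0,0.9],[0,0,0.9],[0,0,0.9],[0,0,0.9],[0,0,0.9],[0,0,0.9]]' --fingers '[40,40,40,40,40,40,40,40]'

```text
time: 5.2
tcp_pos: [543.3, 157.7, 166.9]
tool_rot: [[-0.513, 0.858, 0.0], [0.858, 0.513, 0.0], [0.0, 0.0, -1.0]]
force: [-0.7, -0.2, -0.5]
grip_width: 0.471
grip_force: 0.0
```

Request:
drive_tool --delta_pos '[[0,0,0],[0,0,0],[0,0,0],[0,0,0],[0,0,0],[0,0,0],[0,0,0],[0,0,0]]' --turn '[[0,0,0.9],[0,0,0.9],[0,0,0.9],[0,0,0.9],[0,0,0.9],[0,0,0.9],[0,0,0.9],[0,0,0.9]]' --fingers '[40,40,40,40,40,40,40,40]'

```text
time: 6.2
tcp_pos: [543.3, 157.8, 166.9]
tool_rot: [[0.214, 0.977, 0.0], [0.977, -0.214, 0.0], [0.0, -0.0, -1.0]]
force: [0.4, -0.3, -0.2]
grip_width: 0.469
grip_force: 0.0
```

```bash
cat > m.py <<'E'
from h import *
import sys
tag=sys.argv[1]
o=get_obs();p=o["tcp_pos"];Rt=np.array(o["tool_rot"]);print(p,np.round(Rt,3).tolist(),np.round(o["force"],1),o["time"],np.round(o["joints"],3))
R={}
for n in("side","top","wrist"):
    f=grab_frame(n);cv2.imwrite(f"pics/{n}{tag}.png",f["frame"])
    for t in("stem_axis","nut_mid","pin_tip"):
        s=spot_point(f,t)
        print(n,t,[(np.round(q["xy"],1),round(q["p"],2)) for q in s[:2]])
        if s and s[0]["p"]>.3:
            r=ray(f,s[0]["xy"]);R.setdefault(t,[]).append(r)
            if n=="wrist":
                for z in (66,70,74): print("  at z",z+dict(stem_axis=0,nut_mid=6,pin_tip=24)[t],np.round(r[0]+r[1]*(z+dict(stem_axis=0,nut_mid=6,pin_tip=24)[t]-r[0][2])/r[1][2],1))
for t,r in R.items():
    if len(r)>1:
        x,e=tri(r);print(t,np.round(x,1),e,"tool",np.round(Rt.T@(x-p),1))
E
python3 m.py 1
```

```text
[543.30138993 157.80307647 166.86432245] [[0.214, 0.977, 0.0], [0.977, -0.214, 0.0], [0.0, -0.0, -1.0]] [ 0.4 -0.3 -0.2] 6.2 [-0.644  0.601  0.487  1.81  -0.37   0.822 -0.189]
side stem_axis [(array([297.1, 220.8]), 0.65)]
side nut_mid [(array([300.1, 218.6]), 0.49)]
side pin_tip [(array([297.8, 211.4]), 0.49)]
top stem_axis [(array([264.1, 238.9]), 0.55)]
top nut_mid [(array([263.4, 240.1]), 0.42)]
top pin_tip [(array([263.5, 236.1]), 0.63)]
wrist stem_axis [(array([335. , 226.3]), 0.79)]
  at z 66 [548.7 155.8  66. ]
  at z 70 [548.8 156.8  70. ]
  at z 74 [549.  157.8  74. ]
wrist nut_mid []
wrist pin_tip [(array([332.1, 234.2]), 0.93)]
  at z 90 [546.9 157.4  90. ]
  at z 94 [547.1 158.5  94. ]
  at z 98 [547.2 159.6  98. ]
stem_axis [547.8 158.9  69.7] [1.7, 2.1, 2.4] tool [ 2.   4.1 97.2]
nut_mid [549.2 161.3  71.3] [3.1, 3.1] tool [ 4.6  5.  95.6]
pin_tip [548.3 158.1  87.7] [1.0, 2.5, 2.0] tool [ 1.3  4.8 79.2]
```

Run:
```python
import cv2,numpy as np
a=cv2.imread("pics/wrist1.png")[60:400,180:500];b=cv2.imread("pics/side1.png")[180:270,260:344]
a=cv2.resize(a,(480,510),interpolation=cv2.INTER_CUBIC);b=cv2.resize(b,(320,343),interpolation=cv2.INTER_CUBIC)
c=np.zeros((510,800,3),np.uint8);c[:,:480]=a;c[:343,480:]=b;cv2.imwrite("pics/c1.png",c)
```

```text
(no output)
```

View pics/c1.png

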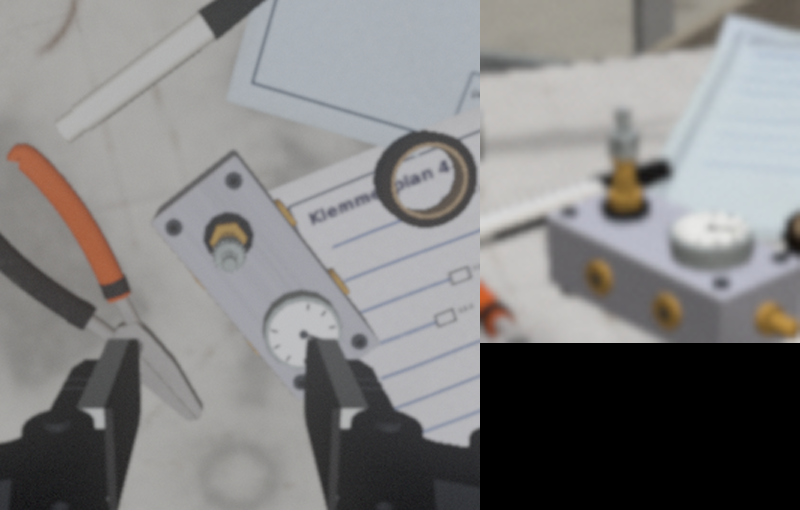

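The wrist crop shows the valve at px (333,232) with the fingers below it. The side crop shows the nut with the pin standing clear above it. I'll centre and lower.

Request:
drive_tool --delta_pos '[[0.02,0.04,0.2],[0.02,0.04,0.2],[0.02,0.04,0.2],[0.01,0.04,0.2],[0,0,0.2],[0,0,0.2],[0,0,0.2],[0,0,0.2]]' --turn '[[0,0,0],[0,0,0],[0,0,0],[0,0,0],[0,0,0],[0,0,0],[0,0,0],[0,0,0]]' --fingers '[40,40,40,40,40,40,40,40]'

```text
time: 7.8
tcp_pos: [547.6, 159.4, 126.5]
tool_rot: [[0.21, 0.978, -0.0], [0.978, -0.21, 0.0], [0.0, -0.0, -1.0]]
force: [0.0, 0.0, -0.9]
grip_width: 0.468
grip_force: 0.0
```

```bash
python3 m.py 2
python3 - <<'E'
from h import *
f=grab_frame("wrist");o=get_obs();p=np.array(o["tcp_pos"]);Rt=np.array(o["tool_rot"])
F=240/np.tan(np.radians(f["vfov"])/2);M=np.linalg.inv(np.array(f["world_from_camera"]))
im=f["frame"].copy()
def pr(v):
    c=M@np.append(p+Rt@np.array(v,float),1);return [f["cx"]+F*c[0]/c[2],f["cy"]+F*c[1]/c[2]]
for v in([0,20,8],[0,-20,8],[0,0,8],[11,20,8],[-11,20,8],[0,0,30],[0,0,50]):
    q=pr(v);print(v,np.round(q,1));cv2.circle(im,(int(q[0]),int(q[1])),1,(0,0,255),-1)
cv2.imwrite("pics/c2.png",cv2.resize(im[180:420,200:460],(780,720))[:600])
E
```

```text
[547.63094048 159.39703072 126.47214755] [[0.21, 0.978, -0.0], [0.978, -0.21, 0.0], [0.0, -0.0, -1.0]] [ 0.   0.  -0.9] 7.8 [-0.618  0.659  0.452  1.832 -0.407  0.742 -0.157]
side stem_axis [(array([296.2, 220.1]), 0.45)]
side nut_mid [(array([299.7, 216.4]), 0.59)]
side pin_tip [(array([301.7, 209. ]), 0.44)]
top stem_axis [(array([263.4, 241.2]), 0.56)]
top nut_mid [(array([288.7, 289. ]), 0.52), (array([264.3, 239.5]), 0.37)]
top pin_tip [(array([268. , 240.2]), 0.67), (array([261.7, 236.1]), 0.59)]
wrist stem_axis [(array([324.6, 248.1]), 0.68)]
  at z 66 [546.2 155.6  66. ]
  at z 70 [546.5 156.8  70. ]
  at z 74 [546.8 158.   74. ]
wrist nut_mid [(array([324.6, 246.9]), 0.76)]
  at z 72 [546.8 158.1  72. ]
  at z 76 [547.1 159.3  76. ]
  at z 80 [547.4 160.5  80. ]
wrist pin_tip [(array([320.5, 264.5]), 0.65)]
  at z 90 [544.  154.6  90. ]
  at z 94 [544.4 156.   94. ]
  at z 98 [544.8 157.4  98. ]
stem_axis [545.3 159.5  71.1] [0.9, 2.6, 2.7] tool [-0.4 -2.3 55.4]
nut_mid [519.7 138.7  75.9] [27.7, 54.9, 33.4] tool [-26.2 -23.   50.6]
pin_tip [546.9 153.   91.9] [6.5, 3.7, 3.5] tool [-6.4  0.6 34.5]
[0, 20, 8] [370.4 274.5]
[0, -20, 8] [280.2 274.5]
[0, 0, 8] [325.3 274.5]
[11, 20, 8] [371.1 250.9]
[-11, 20, 8] [369.8 297.5]
[0, 0, 30] [325.6 258.7]
[0, 0, 50] [325.8 246.9]
```

View pics/c2.png

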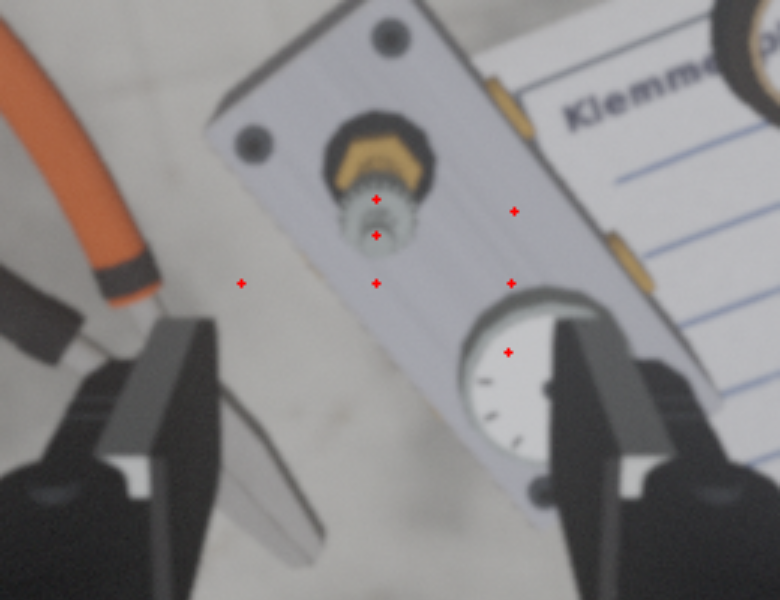

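Valve at wrist px ~(325,250). The fingertips appear lower in the picture than I projected, so I'll check their true position in the side and top views.

Run:
```python
from h import *
o=get_obs();p=np.array(o["tcp_pos"]);Rt=np.array(o["tool_rot"])
out=np.zeros((500,800,3),np.uint8)
for k,n in enumerate(("side","top")):
    f=grab_frame(n);F=240/np.tan(np.radians(f["vfov"])/2);M=np.linalg.inv(np.array(f["world_from_camera"]))
    im=cv2.resize(f["frame"],None,fx=4,fy=4,interpolation=cv2.INTER_CUBIC)
    for v,c in (([0,20,8],(0,0,255)),([0,-20,8],(0,0,255)),([0,20,-20],(0,255,0)),([0,-20,-20],(0,255,0))):
        q=M@np.append(p+Rt@np.array(v,float),1);q=[f["cx"]+F*q[0]/q[2],f["cy"]+F*q[1]/q[2]]
        cv2.circle(im,(int(4*q[0]+2),int(4*q[1]+2)),2,c,-1)
    x,y=((300,190),(265,235))[k]
    out[:,400*k:400*k+400]=im[4*y-250:4*y+250,4*x-200:4*x+200]
cv2.imwrite("pics/c3.png",out)
```

```text
(no output)
```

View pics/c3.png

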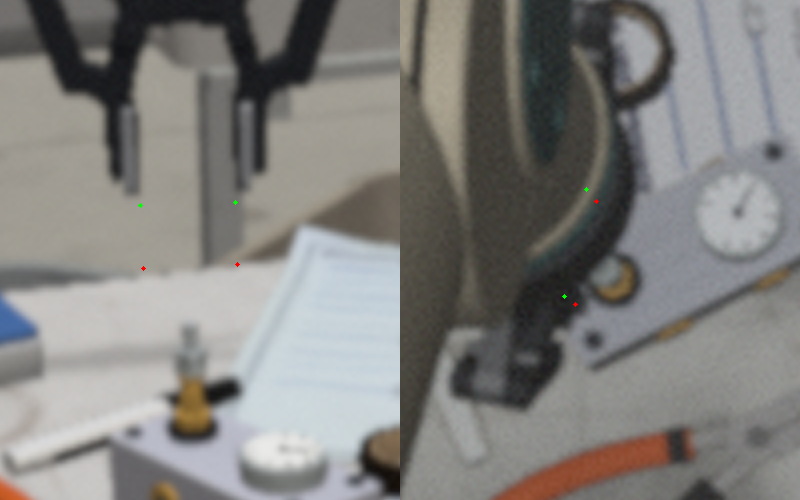

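Side crop: the fingertips (row 192) really sit about 26 mm behind the reported TCP, the pin top is at row 325, and the wrist view agrees. I'll lower in checked steps.

Request:
drive_tool --delta_pos '[[0,0,0.2],[0,0,0.2],[0,0,0.2],[0,0,0.2],[0,0,0.2],[0,0,0.2],[0,0,0.2],[0,0,0.2]]' --turn '[[0,0,0],[0,0,0],[0,0,0],[0,0,0],[0,0,0],[0,0,0],[0,0,0],[0,0,0]]' --fingers '[40,40,40,40,40,40,40,40]'

```text
time: 9.55
tcp_pos: [547.6, 159.4, 86.5]
tool_rot: [[0.21, 0.978, -0.0], [0.978, -0.21, 0.0], [0.0, -0.0, -1.0]]
force: [-0.4, -0.1, -0.6]
grip_width: 0.467
grip_force: 0.0
```

```bash
cat > v.py <<'E'
from h import *
import sys
o=get_obs();p=np.array(o["tcp_pos"]);print(np.round(p,1),np.round(o["force"],1),o["time"],o["grip_width"],np.round(o["joints"],2))
out=np.zeros((600,800,3),np.uint8)
im=cv2.resize(grab_frame("side")["frame"],None,fx=5,fy=5,interpolation=cv2.INTER_CUBIC)
out[:,:350]=im[5*205-300:5*205+300,5*300-175:5*300+175]
im=cv2.resize(grab_frame("wrist")["frame"],None,fx=3,fy=3,interpolation=cv2.INTER_CUBIC)
out[:,350:]=im[3*270-300:3*270+300,3*326-225:3*326+225]
cv2.imwrite(f"pics/v{sys.argv[1]}.png",out)
E
python3 v.py 1
```

```text
[547.6 159.4  86.5] [-0.4 -0.1 -0.6] 9.55 0.4670290622178091 [-0.59  0.71  0.41  1.86 -0.44  0.66 -0.13]
```

View pics/v1.png

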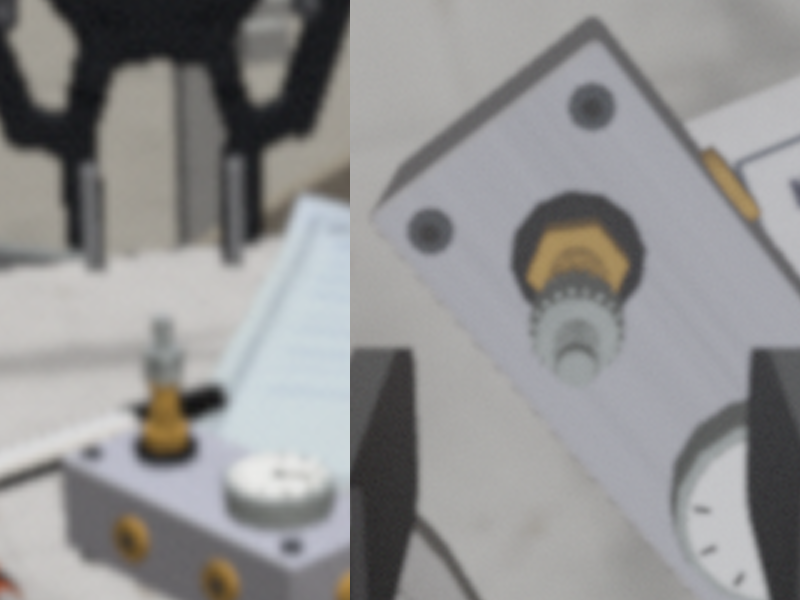

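Side crop: tips about 18 mm above the pin. Wrist crop: pin at column 577, midway between the finger edges (415 and 750). That's well centred, so I'll shift 0.5 mm, descend 50 mm and close.

Request:
drive_tool --delta_pos '[[0,-0.02,0.25],[0,0,0.25],[0,0,0.25],[0,0,0.25],[0,0,0.25],[0,0,0.25],[0,0,0.25],[0,0,0.25]]' --turn '[[0,0,0],[0,0,0],[0,0,0],[0,0,0],[0,0,0],[0,0,0],[0,0,0],[0,0,0]]' --fingers '[40,40,40,40,40,40,40,40]'

```text
time: 10.65
tcp_pos: [547.2, 159.5, 36.4]
tool_rot: [[0.21, 0.978, -0.0], [0.978, -0.21, 0.0], [0.0, -0.0, -1.0]]
force: [1.3, -0.3, 1.0]
grip_width: 0.468
grip_force: 0.0
```

```bash
python3 v.py 2
```

```text
[547.2 159.5  36.4] [ 1.3 -0.3  1. ] 10.65 0.4684870880070243 [-0.56  0.79  0.36  1.88 -0.49  0.56 -0.09]
```

View pics/v2.png

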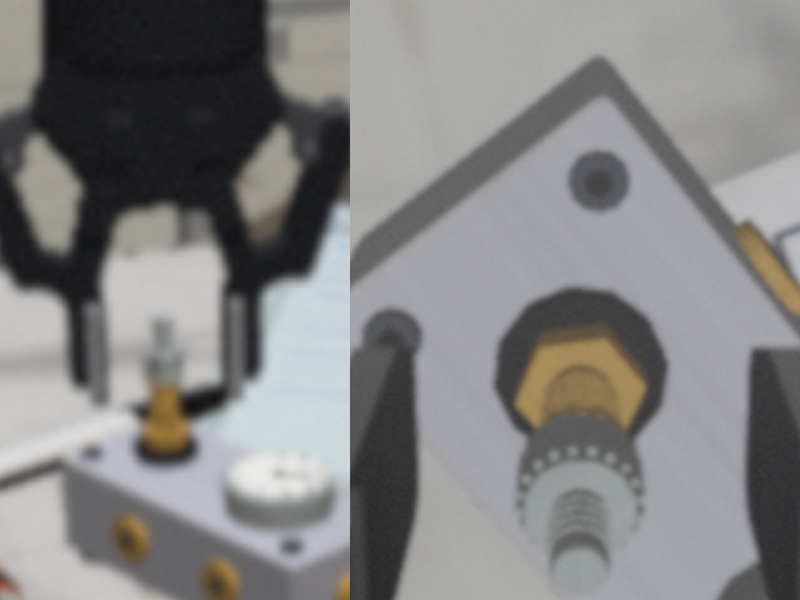

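Both pads straddle the nut (side rows 345–380, tips at row 400), and it is centred in the wrist view (column 580 against 582). Closing.

Request:
drive_tool --delta_pos '[[0,0,0],[0,0,0],[0,0,0],[0,0,0],[0,0,0],[0,0,0],[0,0,0],[0,0,0]]' --turn '[[0,0,0],[0,0,0],[0,0,0],[0,0,0],[0,0,0],[0,0,0],[0,0,0],[0,0,0]]' --fingers '[30,22,18,15,12,10,8,8]' --grip_force 40

```text
time: 11.75
tcp_pos: [546.9, 159.6, 36.9]
tool_rot: [[0.21, 0.978, -0.001], [0.978, -0.21, 0.0], [0.0, -0.001, -1.0]]
force: [-1.4, 0.5, 3.1]
grip_width: 0.139
grip_force: 39.1
```

```bash
cat > s.py <<'E'
from h import *
fs=[];ts=[]
for i in range(5):
    o=get_obs();fs.append(o["force"]);ts.append(o["wrist_torque"]);grab_frame("wrist")
F=np.mean(fs,0);R=np.array(o["tool_rot"])
print(np.round(o["tcp_pos"],1),"F",np.round(F,1),"Ftool",np.round(R.T@F,1),"sd",np.round(np.std(fs,0),1),"T",np.round(np.mean(ts,0),2),o["time"],round(o["grip_width"]*85.4,1),o["grip_force"],"yaw",round(np.arctan2(R[1,0],R[0,0]),3),np.round(o["joints"],2))
E
python3 s.py
```

```text
[546.9 159.6  36.9] F [-2.   0.3  3.9] Ftool [-0.1 -2.  -3.9] sd [0.5 0.2 0.5] T [ 0.11  0.5  -0.01] 11.95 11.9 39.080899357795715 yaw 1.359 [-0.56  0.79  0.36  1.88 -0.49  0.56 -0.09]
```

Request:
drive_tool --delta_pos '[[0,-0.02,-0.01],[0,0,-0.01],[0,0,-0.01],[0,0,-0.01],[0,0,0],[0,0,0],[0,0,0],[0,0,0]]' --turn '[[0,0,0],[0,0,-1],[0,0,-1],[0,0,-1],[0,0,-1],[0,0,0],[0,0,0],[0,0,0]]' --fingers '[8,8,8,8,8,8,8,8]'

```text
time: 13.0
tcp_pos: [546.3, 159.6, 37.7]
tool_rot: [[-0.205, 0.979, -0.001], [0.979, 0.205, -0.0], [-0.0, -0.001, -1.0]]
force: [-3.7, 0.7, 2.5]
grip_width: 0.142
grip_force: 39.1
```

```bash
python3 s.py; python3 v.py 3
```

```text
[546.3 159.6  37.7] F [-3.   0.5  3. ] Ftool [ 1.1 -2.8 -3. ] sd [0.7 0.6 0.4] T [ 0.06  0.7  -0.01] 13.2 11.7 39.13829505443573 yaw 1.777 [-0.49  0.77  0.25  1.88 -0.34  0.53  0.2 ]
[546.3 159.6  37.7] [-4.   0.9  2.5] 13.25 0.1385283719753628 [-0.49  0.77  0.25  1.88 -0.34  0.53  0.2 ]
```

View pics/v3.png

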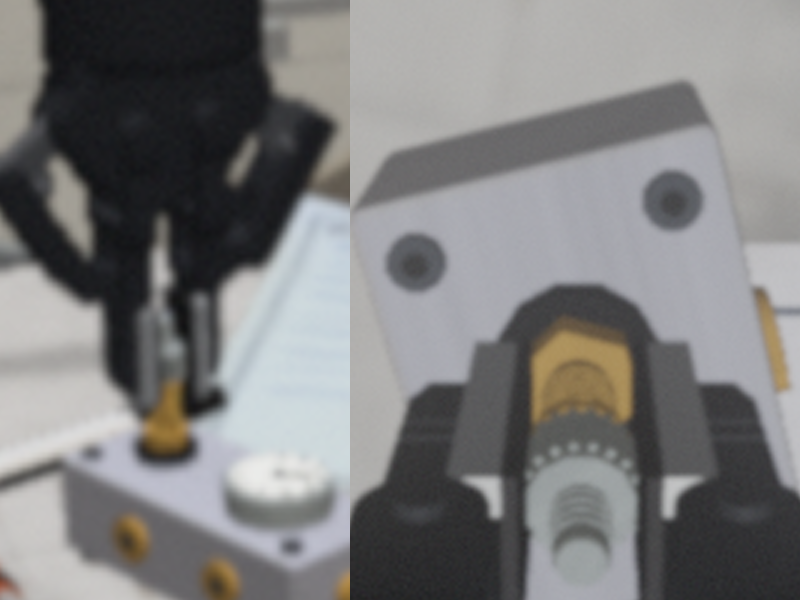

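The pads hold the nut squarely (wrist crop, nut at (580,490)). I'll test the force sign with a small sideways shift.

Request:
drive_tool --delta_pos '[[0,0.02,0],[0,0.02,0],[0,0,0],[0,0,0],[0,0,0],[0,0,0],[0,0,0],[0,0,0]]' --turn '[[0,0,0],[0,0,0],[0,0,0],[0,0,0],[0,0,0],[0,0,0],[0,0,0],[0,0,0]]' --fingers '[8,8,8,8,8,8,8,8]'

```text
time: 14.35
tcp_pos: [546.6, 159.6, 37.5]
tool_rot: [[-0.205, 0.979, -0.002], [0.979, 0.205, -0.0], [0.0, -0.002, -1.0]]
force: [-5.2, -1.3, 3.5]
grip_width: 0.137
grip_force: 39.1
```

```bash
python3 s.py
```

```text
[546.5 159.6  37.5] F [-5.3 -0.5  3.2] Ftool [ 0.6 -5.3 -3.1] sd [0.5 0.8 0.3] T [-0.02  1.19 -0.02] 14.55 12.0 39.115787744522095 yaw 1.778 [-0.49  0.77  0.25  1.88 -0.34  0.54  0.2 ]
```

Request:
drive_tool --delta_pos '[[0,-0.04,-0.01],[0,-0.05,-0.01],[0,-0.01,-0.01],[0,-0.01,-0.01],[0,-0.01,-0.01],[0,-0.01,-0.01],[0,-0.01,-0.01],[0,0,0]]' --turn '[[0,0,0],[0,0,0],[0,0,-1],[0,0,-1],[0,0,-1],[0,0,-1],[0,0,-1],[0,0,0]]' --fingers '[8,8,8,8,8,8,8,8]'

```text
time: 15.6
tcp_pos: [545.2, 159.1, 39.4]
tool_rot: [[-0.666, 0.746, 0.002], [0.746, 0.666, 0.001], [-0.001, 0.002, -1.0]]
force: [-0.2, 1.0, -4.1]
grip_width: 0.136
grip_force: 38.9
```

```bash
python3 s.py
```

```text
[545.1 159.1  39.5] F [-0.2  1.2 -4.2] Ftool [1.  0.6 4.2] sd [0.7 0.3 0.3] T [0.33 0.05 0.01] 15.8 12.2 38.90970468521118 yaw 2.3 [-0.41  0.75  0.11  1.89 -0.16  0.51  0.55]
```

Request:
drive_tool --delta_pos '[[0.01,0.0,-0.005],[0.01,-0.01,-0.005],[0,-0.01,-0.005],[0,-0.01,-0.005],[0,-0.01,-0.005],[0,-0.01,-0.005],[0,-0.01,-0.01],[0,-0.01,-0.01]]' --turn '[[0,0,-1],[0,0,-1],[0,0,-1],[0,0,-1],[0,0,-1],[0,0,-1],[0,0,-1],[0,0,-1]]' --fingers '[8,8,8,8,8,8,8,8]'

```text
time: 16.85
tcp_pos: [544.2, 157.7, 41.0]
tool_rot: [[-1.0, 0.0, 0.002], [0.0, 1.0, 0.0], [-0.002, 0.0, -1.0]]
force: [0.8, 1.7, -3.1]
grip_width: 0.141
grip_force: 39.0
```

```bash
python3 s.py
```

```text
[544.1 157.8  41. ] F [ 0.8  1.8 -3.3] Ftool [-0.8  1.8  3.3] sd [0.6 0.4 0.4] T [ 0.37 -0.14  0.01] 17.05 11.7 39.087878465652466 yaw 3.137 [-0.27  0.74 -0.1   1.89  0.14  0.52  1.1 ]
```

Request:
drive_tool --delta_pos '[[0,0.02,-0.005],[0,0,-0.005],[-0.01,0,-0.005],[0,-0.01,-0.01],[0,-0.01,-0.005],[0,0,-0.01],[0,-0.01,-0.01],[0,0,0]]' --turn '[[0,0,-1],[0,0,-1],[0,0,-1],[0,0,-1],[0,0,-1],[0,0,-1],[0,0,-1],[0,0,0]]' --fingers '[8,8,8,8,8,8,8,8]'

```text
time: 18.1
tcp_pos: [544.5, 156.7, 42.2]
tool_rot: [[-0.747, -0.665, 0.001], [-0.665, 0.747, -0.001], [-0.0, -0.001, -1.0]]
force: [1.1, -0.2, -0.9]
grip_width: 0.139
grip_force: 39.3
```

```bash
python3 s.py;python3 v.py 4
```

```text
[544.4 156.8  42.2] F [ 2.  -0.7 -0.9] Ftool [-1.1 -1.9  0.9] sd [0.6 0.5 0.4] T [-0.23 -0.38 -0.01] 18.3 12.1 39.304309487342834 yaw -2.413 [-0.14  0.76 -0.3   1.88  0.39  0.56  1.61]
[544.4 156.9  42.2] [ 1.5 -1.5 -0.5] 18.35 0.13637753657302812 [-0.14  0.76 -0.3   1.88  0.39  0.56  1.61]
```

View pics/v4.png

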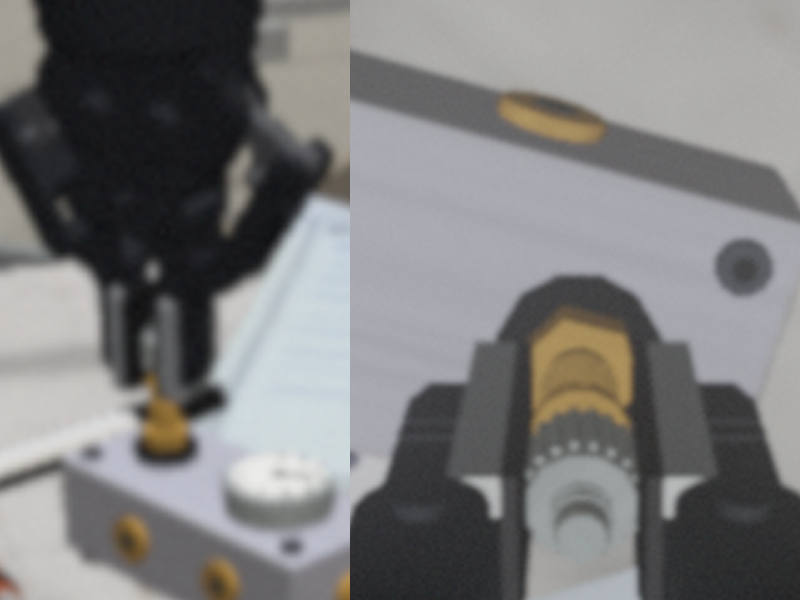

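The nut has climbed: the tool rose 5.3 mm over 2.51 rad, and more thread shows below it in the wrist crop at (580,370). Releasing and backing up.

Request:
drive_tool --delta_pos '[[0,-0.02,0],[0,0,0],[0,0,0],[0,0,0],[0,0,-0.1],[0,0,-0.5],[0,0,-0.6],[0,0,-0.8]]' --turn '[[0,0,0],[0,0,0],[0,0,0],[0,0,0],[0,0,0],[0,0,0],[0,0,0],[0,0,0]]' --fingers '[20,30,40,40,40,40,40,40]'

```text
time: 19.45
tcp_pos: [544.3, 157.2, 93.4]
tool_rot: [[-0.745, -0.667, 0.0], [-0.667, 0.745, 0.0], [-0.0, -0.0, -1.0]]
force: [-0.4, 0.4, 0.6]
grip_width: 0.47
grip_force: 0.0
```

Request:
drive_tool --delta_pos '[[-0.08,0,-0.2],[0,0,0],[0,0,0],[0,0,0],[0,0,0],[0,0,0],[0,0,0],[0,0,0]]' --turn '[[0,0,0],[0,0,0],[0,0,0],[0,0,0],[0,0,0],[0,0,0],[0,0,0],[0,0,0]]' --fingers '[30,20,10,0,0,0,0,0]' --grip_force 40

```text
time: 20.45
tcp_pos: [545.7, 158.5, 97.1]
tool_rot: [[-0.745, -0.667, 0.0], [-0.667, 0.745, 0.0], [-0.0, 0.0, -1.0]]
force: [0.1, -0.2, 0.5]
grip_width: 0.0
grip_force: 0.0
```

```bash
python3 s.py;python3 v.py 5
```

```text
[545.6 158.5  97.1] F [ 0.3 -0.3  0.1] Ftool [-0.1 -0.4 -0.1] sd [0.4 0.4 0.2] T [-0.01  0.    0.  ] 20.65 0.1 0.0 yaw -2.411 [-0.11  0.68 -0.35  1.84  0.34  0.68  1.65]
[545.7 158.5  97.1] [-0.4  0.3  0. ] 20.7 -0.00042369540894667516 [-0.11  0.68 -0.35  1.84  0.34  0.68  1.65]
```

View pics/v5.png

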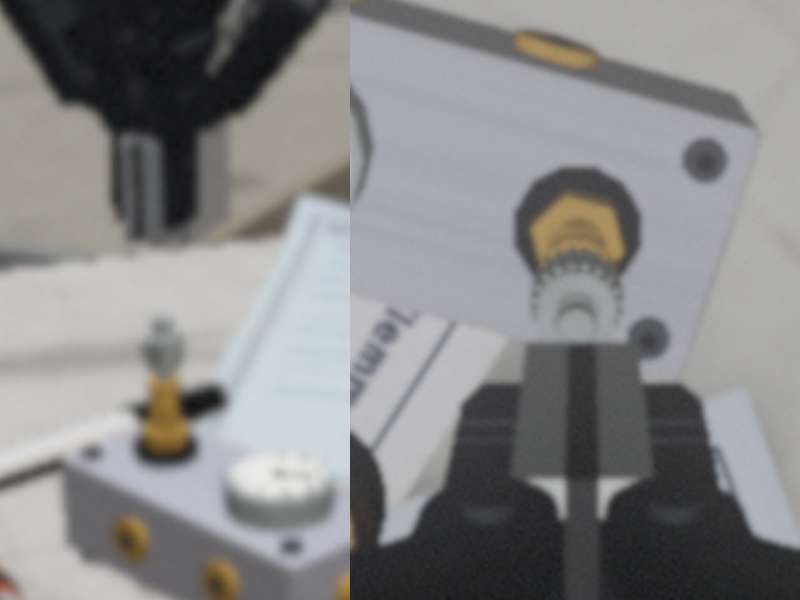

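The nut sits visibly higher, with less pin showing above it. The shut tips (side row 238) are about 29 mm above the pin top (row 320). Descending most of the way.

Request:
drive_tool --delta_pos '[[0,-0.02,0.2],[0,0,0.2],[0,0,0.2],[0,0,0.2],[0,0,0.1],[0,0,0.05],[0,0,0],[0,0,0]]' --turn '[[0,0,0],[0,0,0],[0,0,0],[0,0,0],[0,0,0],[0,0,0],[0,0,0],[0,0,0]]' --fingers '[0,0,0,0,0,0,0,0]'

```text
time: 21.8
tcp_pos: [546.1, 158.2, 73.4]
tool_rot: [[-0.745, -0.667, 0.0], [-0.667, 0.745, 0.0], [-0.0, -0.0, -1.0]]
force: [-0.8, 0.3, 0.8]
grip_width: -0.001
grip_force: 0.0
```

Request:
drive_tool --delta_pos '[[0,0,0.02],[0,0,0.02],[0,0,0.02],[0,0,0.02],[0,0,0.02],[0,0,0.02],[0,0,0],[0,0,0]]' --turn '[[0,0,0],[0,0,0],[0,0,0],[0,0,0],[0,0,0],[0,0,0],[0,0,0],[0,0,0]]' --fingers '[0,0,0,0,0,0,0,0]'

```text
time: 22.8
tcp_pos: [546.0, 158.1, 70.3]
tool_rot: [[-0.745, -0.667, -0.0], [-0.667, 0.745, 0.0], [-0.0, 0.0, -1.0]]
force: [0.1, -0.1, 0.5]
grip_width: -0.006
grip_force: 0.0
```

Request:
drive_tool --delta_pos '[[0,0,0.02],[0,0,0.02],[0,0,0.02],[0,0,0.02],[0,0,0],[0,0,0],[0,0,0],[0,0,0]]' --turn '[[0,0,0],[0,0,0],[0,0,0],[0,0,0],[0,0,0],[0,0,0],[0,0,0],[0,0,0]]' --fingers '[0,0,0,0,0,0,0,0]'

```text
time: 23.8
tcp_pos: [546.1, 158.2, 68.4]
tool_rot: [[-0.745, -0.667, 0.0], [-0.667, 0.745, 0.0], [-0.0, -0.0, -1.0]]
force: [-0.3, 0.2, 2.8]
grip_width: 0.001
grip_force: 1.5
```

Contact made at TCP z≈68.4. Pressing on in small steps.

Request:
drive_tool --delta_pos '[[0,0,0.02],[0,0,0.02],[0,0,0.02],[0,0,0.02],[0,0,0.02],[0,0,0],[0,0,0],[0,0,0]]' --turn '[[0,0,0],[0,0,0],[0,0,0],[0,0,0],[0,0,0],[0,0,0],[0,0,0],[0,0,0]]' --fingers '[0,0,0,0,0,0,0,0]'

```text
time: 24.8
tcp_pos: [546.2, 158.2, 66.1]
tool_rot: [[-0.745, -0.667, 0.001], [-0.667, 0.745, 0.0], [-0.001, -0.0, -1.0]]
force: [-0.2, -1.4, 5.5]
grip_width: 0.0
grip_force: 3.1
```

Request:
drive_tool --delta_pos '[[0,0,0.02],[0,0,0.02],[0,0,0.02],[0,0,0.01],[0,0,0],[0,0,0],[0,0,0],[0,0,0]]' --turn '[[0,0,0],[0,0,0],[0,0,0],[0,0,0],[0,0,0],[0,0,0],[0,0,0],[0,0,0]]' --fingers '[0,0,0,0,0,0,0,0]'

```text
time: 25.8
tcp_pos: [546.4, 158.3, 64.7]
tool_rot: [[-0.745, -0.667, 0.001], [-0.667, 0.745, 0.0], [-0.001, -0.001, -1.0]]
force: [-0.7, -1.4, 8.4]
grip_width: 0.002
grip_force: 4.2
```

```bash
python3 s.py
```

```text
[546.4 158.3  64.7] F [-0.7 -0.3  8.3] Ftool [ 0.7  0.2 -8.3] sd [0.3 0.7 0.3] T [-0.11  0.19  0.01] 26.0 -0.3 4.173909947276115 yaw -2.411 [-0.13  0.72 -0.32  1.86  0.37  0.61  1.62]
```

Request:
drive_tool --delta_pos '[[0,0,0.01],[0,0,0.01],[0,0,0],[0,0,0],[0,0,0],[0,0,0],[0,0,0],[0,0,0]]' --turn '[[0,0,0],[0,0,0],[0,0,0],[0,0,0],[0,0,0],[0,0,0],[0,0,0],[0,0,0]]' --fingers '[0,0,0,0,0,0,0,0]'

```text
time: 27.05
tcp_pos: [546.5, 158.3, 64.4]
tool_rot: [[-0.745, -0.667, 0.001], [-0.667, 0.745, 0.0], [-0.001, -0.001, -1.0]]
force: [-1.2, -1.4, 10.0]
grip_width: -0.0
grip_force: 5.0
```

```bash
python3 s.py
```

```text
[546.6 158.3  64.4] F [-0.9 -0.6 10.1] Ftool [  1.1   0.1 -10.1] sd [0.2 0.6 0.4] T [-0.1   0.23 -0.03] 27.25 0.2 5.009751319885254 yaw -2.411 [-0.13  0.72 -0.32  1.86  0.37  0.61  1.62]
```

Request:
drive_tool --delta_pos '[[0,0,0.002],[0,0,0],[0,0,0],[0,0,0],[0,0,0],[0,0,0],[0,0,0],[0,0,0]]' --turn '[[0,0,0],[0,0,0],[0,0,0],[0,0,0],[0,0,0],[0,0,0],[0,0,0],[0,0,0]]' --fingers '[0,0,0,0,0,0,0,0]'

```text
time: 28.3
tcp_pos: [546.6, 158.4, 64.4]
tool_rot: [[-0.745, -0.667, 0.001], [-0.667, 0.745, 0.0], [-0.001, -0.001, -1.0]]
force: [-0.4, -0.5, 9.9]
grip_width: 0.0
grip_force: 5.1
```

Request:
drive_tool --delta_pos '[[0,0,0],[0,0,0],[0,0,0],[0,0,-0.04],[0,0,-0.04],[0,0,-0.1],[0,0,-0.2],[0,0,-0.5]]' --turn '[[0,0,0],[0,0,0],[0,0,0],[0,0,0],[0,0,0],[0,0,0],[0,0,0],[0,0,0]]' --fingers '[0,0,0,0,0,0,0,0]'

```text
time: 29.3
tcp_pos: [545.1, 157.8, 85.2]
tool_rot: [[-0.745, -0.667, -0.002], [-0.667, 0.745, -0.001], [0.002, 0.001, -1.0]]
force: [-0.1, -0.5, 0.5]
grip_width: -0.003
grip_force: 0.0
```

Request:
drive_tool --delta_pos '[[0,0,-0.8],[0,0,-0.8],[0,0,-0.5],[0,0,0],[0,0,0],[0,0,0],[0,0,0],[0,0,0]]' --turn '[[0,0,0],[0,0,0],[0,0,0],[0,0,0],[0,0,0],[0,0,0],[0,0,0],[0,0,0]]' --fingers '[0,0,0,0,0,0,0,0]'

```text
time: 30.3
tcp_pos: [545.8, 158.1, 137.7]
tool_rot: [[-0.745, -0.667, -0.001], [-0.667, 0.745, -0.0], [0.0, 0.0, -1.0]]
force: [-0.4, 0.7, -0.3]
grip_width: -0.003
grip_force: 0.0
```

```bash
python3 v.py 6
```

```text
[545.8 158.1 137.7] [-0.4  0.7 -0.3] 30.3 -0.003369110767156484 [-0.09  0.62 -0.37  1.81  0.31  0.77  1.67]
```

View pics/v6.png

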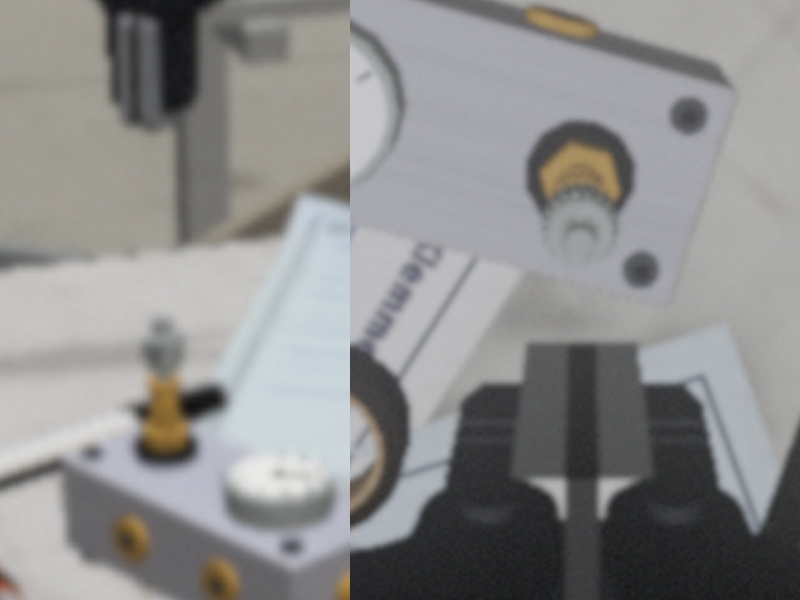

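The pin is back up (side row 320), the nut is raised and the stem is upright. Pin travel was about 4 mm at 10 N. Handing in.

```bash
python3 -c "from plant import *;print(finish_job())"
```

```text
the job is handed in; nothing more can be done
None
```

The job is handed in and the judge returned no verdict: I turned the lock nut about 2.5 rad anticlockwise and let go, pressed the pin down about 4 mm, held it about 2 s at 10 N, and let it spring back, touching nothing else.

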